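# Load an amplifier module under the sprung arm of a test cradle

### The job

Load the blue amplifier module into the green test cradle: lay it on the plate before the mouth and slide it nose first along the channel, so that its slope lifts the red sprung arm, until the roller drops in behind the ridge and holds it, then let go. Push gently and no further than that takes, as the brass sprung contacts are damaged when squashed and the arm when bent far up. Leave everything else where it is.

Things in the scene. Friction and masses are not known exactly. Their poses are not given: they have to be found in the camera images.
- blue_module_grip (a point): Centre of the aluminium heatsink block on the blue module's tail, where to grip it. Block 34 (x) x 30 (y) x 42 (z) mm, upright; grip across the 30. This point is 35 above the module's underside, 21 below the block's top, 40 behind the module's middle. Axes: x to the sloped nose, z up. Module 0.35 kg, 130 x 46, its flat deck 14 thick.
- blue_module_nose (a point): Middle of the blue module's blunt nose face (7 mm high), 3.5 above its underside, 105 ahead of the grip point; same axes. From nose to tail: a 40 mm slope rises to a ridge 26 high (above the underside) and 10 long, then an upright step down to the open deck, 14 high and 38 long, then the heatsink block.
- cradle: Test cradle, fixed: green plate 90 wide, 12 mm thick (its top is the sliding floor), from x = -145 to 205. Origin at table level on the channel's centre line; x = sliding direction, z up. Two rails, 10 high above the floor, 49 apart, guide the module from x = 25 to 125; from x = -5 to 25 they flare to 64 apart (the mouth). Before the mouth the plate is bare: lay the module there.
- cradle_floor (a point): Point of the channel floor above the cradle's origin, same axes. Over the channel stands the sprung head: grey block, red arm, brass contact bar. It is clamped where its last user left it, with the arm's roller axle anywhere from 52 to 88 mm ahead (+x) of this point: not measured, to be felt or seen. The arm's hinge lies 100 beyond the axle. The arm stays below 85 mm above the table.
- hold_down (a joint): Red sprung arm, 100 mm from hinge to roller; rad, 0 = down on its stop (underside of roller 10 mm above the floor), grows as it rises. Roller 12 mm thick, turns freely, pressed down with 4.5 N at rest, 6 N raised. The module's slope lifts it: 0.16 on the ridge, 0.04 once dropped behind the ridge onto the deck. Above 0.24 it is overbent.
- contact (a joint): Brass sprung bar, pushed back by the module's nose; m, 0 = out, grows as pushed in; 2 N to start, then 1 N per mm. It meets the nose 8 mm before the roller drops, which is thus at about 0.008 (10 N). Beyond 0.013 (15 N) it is damaged. Once let go, it pushes the module back until the ridge's step rests on the roller, and stays at 0.008.
- grey_module: Bystander, the other, grey module, as the blue one but grey; origin under its middle. Leave it alone.
- screwdriver: Bystander, a screwdriver lying down; origin under its middle. Leave it alone.
- pot: Bystander, a white cup, 90 tall (mm); origin under its middle. Leave it alone.
- cleaner: Bystander, an amber jar with a white lid, 80 tall (mm); origin under its middle. Leave it alone.
- meter: Bystander, a yellow hand-held meter, 150 x 80 x 34 (mm); origin under its middle. Leave it alone.
- parts_tray: Bystander, a grey divided tray, 160 x 110 x 35 (mm); origin under its middle. Leave it alone.
- magnet: Bystander, a dark steel loudspeaker magnet, 80 across, 45 tall (mm); origin under its middle. Leave it alone.
There are look-alikes about, which are no part of the job. Of the things that look like the part that bears blue_module_grip, the middle-sized one is meant.

How it is judged:
On the way, in this order (a step that is already met when the one before it is completed fails the run):
1. the module, held by the gripper, has lifted the sprung arm onto its ridge (value of joint hold_down above 0.135 rad and contact force between blue_module and the fingers above 0.5 N and x of blue_module_nose in the frame of cradle above 0.065 m), for 0.05 s.
2. the roller has dropped behind the ridge, with the contact bar pushed in (value of joint hold_down between 0.028 and 0.06 rad and value of joint contact above 0.0062 m), for 0.2 s.
At the end, for the whole second after the job is handed in: Blue module released and at rest in the channel, nose to the head, level (0.05 rad), in line (0.08 rad, 5 mm); the roller bears on the deck behind its ridge (arm 0.028 to 0.06 rad) and the contact bar is kept pushed in by 6.2 to 10.5 mm (all of step 2 and value of joint contact below 0.0105 m and angle between the x axis of blue_module_grip and the x axis of cradle, either way round below 0.08 rad and angle between blue_module_grip's own z axis and vertical below 0.05 rad and y of blue_module_grip in the frame of cradle between -0.005 and 0.005 m and x of blue_module_nose in the frame of cradle above 0.1 m and height (world z) of blue_module_grip below 0.0505 m and linear speed of blue_module below 0.02 m/s and not (contact force between blue_module and the fingers above 0.1 N)); the robot touches nothing.
It fails at once if the contact bar is squashed beyond 13 mm (value of joint contact above 0.013 m).
It fails at once if the sprung arm is overbent, beyond 0.24 rad (value of joint hold_down above 0.24 rad).
It fails at once if a bystander is moved by more than 25 mm (distance of any of grey_module, screwdriver, pot, cleaner, meter, parts_tray, magnet from where it was at the start of the episode above 0.025 m).
It also fails if it takes over 72 s, if anything falls off the work surface, if the arm or the gripper's body presses on something with over 40 N, if the wrist force passes 120 N, or if a joint passes its speed limit or range.

### The arm

A 6-joint arm with a two-finger parallel gripper is mounted at the origin on the work surface. World frame = base frame: x ahead of the robot, y to its left, z up, the work surface at z = 0. Lengths are in m, angles in rad, forces in N, time in s.
With the tool pointing down it reaches from about 0.35 to 0.775 m from the base axis. Payload 5.5 kg.
Tool frame: the origin (TCP) lies midway between the tips of the shut fingers; the grasp point (between the pads) lies 19 mm behind it; x points along the fingers, y is the direction in which the jaws open and shut, and the axes are right-handed (so a half turn about x gives the same grasp; the last joint's range is limited). The gripper opens to 85 mm and grips with 20 to 120 N. Pads are 22 mm wide; open, the fingers measure 114 mm over their backs; the gripper's body (76 mm by 85 mm) begins 54 mm behind the grasp point. The pads swing forward as they close: fully open they stand 13 mm farther back than shut.
Start: joints at [0.993, 0.313, 0.046, 1.304, 0, 1.431], TCP at [0.244, 0.521, 0.231] pointing down, gripper open.
Joint ranges: [-2.76, 2.76], [-0.86, 1.69], [-1.03, 1.26], [-2.2, 2.34], [-1.47, 1.5], [-3.14, 3.14]. Speed limits (rad/s): [2.57, 2.57, 3.14, 3.14, 3.14, 3.14].

### API

Orientations are given as a unit quaternion [w, x, y, z].
In Python, from workcell import env, optics, order, models gives the robot as it stands. The module is installed in compiled form; this text tells all that it offers.
- The arm moves only by the tool servo_tool, never from a script. Its argument "moves" is a list of rows, each a list of 5 numbers: the shift along the tool's x, y, z in cm, then the turn about the tool's x in rad, then the closure, from -1 (fully open) to 1 (shut). A call has exactly 10 rows; each row shifts and turns the commanded pose from where the row before left it, along the tool's axes as they then stand; what a row does not reach is not made up. A row lasts 1/8 s, in which the tool goes at most 62.5 mm and 10.7 degrees, less where a joint would pass 70% of its speed; a pose out of reach is approached as far as the arm can. A call is refused whole if a number of a shift passes 6.25 or a number of a turn 0.188, either way. A call with a gripper value outside its range is refused whole. The fingers move at their own pace and stop on an object; "grip_force" is the grip in N (left out, the last holds). Time passes only in rows, so rows that do not move let the fingers close, or fill a call up. It gives the time, the measured TCP pose, the force and the opening at its end, in the units of the state.
- env.get_state(): the state, without advancing time (a new reading comes with each control period).
- optics.read_camera(name): name is "side" or "top" or "wrist"; returns a dict with "pixels" (400x640x3 uint8, blue, green, red), "vertical_fov" (degrees; the focal length in pixels is half the picture's height over the tangent of half this angle, whatever the lens; pixels are square), "cx", "cy" (the principal point, pixels), "extrinsics" (4x4, takes a point from world to camera coordinates). Camera axes: x right, y up, looking along -z (the intrinsics and any distortion apply to the point x, -y, -z); pixel columns grow to the right and rows downward; lengths in m; the calibration is good to about 2 mm. A picture is of the moment at which its call begins. There is no depth.
- order.hand_in(): hands the job in, once; it reports no verdict.
Trained networks look in a picture, given as the dict that the camera call returned (one of the last four; its "shot" number tells which), for a name from the list of things; names that differ only in an ending like _2 or _b are one class to them, and where a whole thing is asked for, a point or a joint stands for the part that bears it (a point fixed in the world has none). Each returns a list of dicts, best first, with "conf" (0 to 1); they miss things now and then, are a little off and sometimes report something else, mostly with a low value. They report only what shows in the picture. A call takes as long as a camera call. They do not tell look-alikes from the thing itself.
- models.outline_of(name, picture): "pixels" (400x640 bool, what is visible of it) and "location" ([column, row] in pixels, amid what is visible of it).
- models.pinpoint(name, picture): "location" ([column, row] in pixels: a listed point, or the origin of a listed thing).
The state is a dict: "clock": time; "joint_pos": joint angles; "qvel": joint speeds; "tau": joint torques, N m; "tcp_pos": TCP position; "orientation": TCP orientation; "wrist_force": force on the tool from outside, world axes, zero at the start; "ft_torque": the same for the moment, N m; "finger_gap": finger opening in m.
Only numpy, scipy, OpenCV 4.12 (cv2) and the standard library are available. Lean on these libraries where they do the work, as an engineer would, in place of code of your own. Each camera call takes 0.05 s, during which the arm holds its last target.

## Working session

There is one attempt and no reset: what is moved stays moved. The work goes in short steps, Python scripts to look and compute and a tool call to move; the robot and the scene stay as the last step left them, time stands still between calls to the robot, and variables do not carry over. Pictures are saved under pics/ and viewed, and the job is handed in when it is done.

Besides the shell and the picture viewer there is one more tool, called as name(argument=value, ...) on one line, values as JSON. servo_tool: Moves the arm, as the interface text tells. Its arguments: {"type":"object","properties":{"moves":{"type":"array"},"grip_force":{"type":"number"}},"required":["moves"]}

```bash
ls; mkdir -p pics; cat > h.py <<'E'
import numpy as np, cv2
from workcell import env, optics, order, models
def ray(p,uv):
    f=200/np.tan(np.radians(p["vertical_fov"])/2)
    E=np.array(p["extrinsics"]); R=E[:3,:3]; t=E[:3,3]
    d=np.array([(uv[0]-p["cx"])/f,-(uv[1]-p["cy"])/f,-1.])
    return -R.T@t, R.T@d
def atz(p,uv,z):
    o,d=ray(p,uv); return o+d*(z-o[2])/d[2]
def proj(p,X):
    f=200/np.tan(np.radians(p["vertical_fov"])/2)
    E=np.array(p["extrinsics"]); c=E[:3,:3]@np.array(X)+E[:3,3]
    return np.array([p["cx"]+f*c[0]/-c[2], p["cy"]-f*c[1]/-c[2]])
E
python3 - <<'E'
from h import *
print({k:v for k,v in env.get_state().items()})
for n in ["side","top","wrist"]:
    p=optics.read_camera(n); cv2.imwrite(f"pics/{n}0.png",p["pixels"])
    print(n,{k:(np.round(v,4).tolist() if k=="extrinsics" else v) for k,v in p.items() if k!="pixels"})
    for m in ["blue_module_grip","blue_module_nose","cradle_floor","cradle","hold_down","grey_module"]:
        for r in models.pinpoint(m,p)[:5]: print(m,np.round(r["location"],1),round(r["conf"],2))
E
```

```text
pics
{'clock': 0.0, 'joint_pos': array([ 9.93417289e-01,  3.13994109e-01,  4.49671508e-02,  1.30359658e+00,
       -3.50599388e-06,  1.43121000e+00]), 'qvel': array([-2.61927376e-04, -3.73924452e-04, -1.77673306e-03,  6.66506501e-04,
       -6.24319051e-04,  2.78615446e-05]), 'tau': array([-1.26609930e-04, -4.80636334e+01,  2.98528594e+01,  1.95840007e-02,
       -2.43947243e-04, -3.16077468e-06]), 'tcp_pos': array([0.24348473, 0.52033418, 0.23040761]), 'orientation': array([ 0.6900078 ,  0.15294452,  0.6904588 , -0.15415529]), 'wrist_force': array([ 0.35031678, -0.30339845, -0.25500704]), 'ft_torque': array([0.01169602, 0.00051921, 0.02848355]), 'finger_gap': 0.08525765096042037}
side {'vertical_fov': 51.341453949290596, 'cx': 320.48835834590534, 'cy': 197.80495050653258, 'extrinsics': [[0.9561, -0.2926, -0.0177, -0.5148], [0.2341, 0.7257, 0.6469, -0.1851], [-0.1765, -0.6227, 0.7623, -1.2932], [0.0, 0.0, 0.0, 1.0]], 'shot': 1}
blue_module_grip [233.1 192.7] 0.86
blue_module_grip [257.  245.4] 0.84
blue_module_grip [281.5 154.9] 0.76
blue_module_nose [287.2 222.9] 0.7
blue_module_nose [289.6 181.4] 0.69
blue_module_nose [251.9 191.4] 0.54
cradle_floor [348.2 254.1] 0.96
cradle [349.8 257.5] 0.92Traceback (most recent call last):
  File "<stdin>", line 7, in <module>
ValueError: it knows: blue_module_grip, blue_module_nose, cleaner, cradle, cradle_floor, grey_module, magnet, meter, parts_tray, pot, screwdriver
```

```bash
python3 - <<'E'
from h import *
for n in ["side","top","wrist"]:
    p=optics.read_camera(n); cv2.imwrite(f"pics/{n}0.png",p["pixels"])
    print(n,{k:(np.round(v,4).tolist() if k=="extrinsics" else v) for k,v in p.items() if k!="pixels"})
    for m,z in [("blue_module_grip",.035),("blue_module_nose",.0035),("cradle_floor",.012),("cradle",0),("grey_module",0),("screwdriver",0),("pot",0),("cleaner",0),("meter",0),("parts_tray",0),("magnet",0)]:
        for r in models.pinpoint(m,p)[:5]: print(m,np.round(r["location"],1),round(r["conf"],2),np.round(atz(p,r["location"],z),4))
E
```

```text
side {'vertical_fov': 51.341453949290596, 'cx': 320.48835834590534, 'cy': 197.80495050653258, 'extrinsics': [[0.9561, -0.2926, -0.0177, -0.5148], [0.2341, 0.7257, 0.6469, -0.1851], [-0.1765, -0.6227, 0.7623, -1.2932], [0.0, 0.0, 0.0, 1.0]], 'shot': 2}
blue_module_grip [255.2 247. ] 0.95 [ 0.3057 -0.0817  0.035 ]
blue_module_grip [361.9 178.2] 0.69 [0.7162 0.0867 0.035 ]
blue_module_grip [233.7 190.3] 0.61 [0.2807 0.1686 0.035 ]
blue_module_grip [281.2 156.9] 0.58 [0.4736 0.2773 0.035 ]
blue_module_nose [293.5 183.1] 0.87 [0.4889 0.1662 0.0035]
blue_module_nose [289.8 222. ] 0.65 [0.4336 0.0023 0.0035]
blue_module_nose [253.4 194.5] 0.58 [0.3423 0.1573 0.0035]
cradle_floor [346.7 257. ] 0.81 [ 0.5651 -0.1865  0.012 ]
cradle [345.5 257.2] 0.93 [ 0.5642 -0.179   0.    ]
grey_module [319.5 164.5] 0.89 [0.605 0.23  0.   ]
screwdriver [296.8 348.8] 0.86 [ 0.3481 -0.4077  0.    ]
pot [360.8 179.6] 0.81 [0.7235 0.1114 0.    ]
meter [236.5 140.5] 0.85 [0.333  0.4583 0.    ]
parts_tray [395.8 217.7] 0.96 [ 0.773  -0.0851  0.    ]
magnet [353.7 150.5] 0.65 [0.7511 0.2615 0.    ]
top {'vertical_
[... 1040 characters left out ...]
213.9] 0.55 [0.4877 0.2735 0.    ]
cleaner [391.3 142.4] 0.64 [ 0.7317 -0.215   0.    ]
meter [176.  258.6] 0.63 [0.3449 0.4579 0.    ]
meter [235.9 214.7] 0.28 [0.4851 0.2794 0.    ]
parts_tray [452.7 263.9] 0.67 [ 0.3441 -0.4026  0.    ]
parts_tray [347.9 134.6] 0.66 [ 0.7551 -0.073   0.    ]
magnet [243.4 133.2] 0.89 [0.7526 0.2685 0.    ]
wrist {'vertical_fov': 63.02638531615318, 'cx': 318.75228691214244, 'cy': 201.35715103862788, 'extrinsics': [[0.4244, 0.9055, -0.0006, -0.575], [-0.8684, 0.4068, -0.2835, 0.0366], [-0.2565, 0.1208, 0.959, -0.3794], [0.0, 0.0, 0.0, 1.0]], 'shot': 4}
blue_module_grip [ 78.8 314. ] 0.81 [0.2746 0.1864 0.035 ]
meter [300.7 257.8] 0.65 [0.336  0.4524 0.    ]
```

View pics/side0.png

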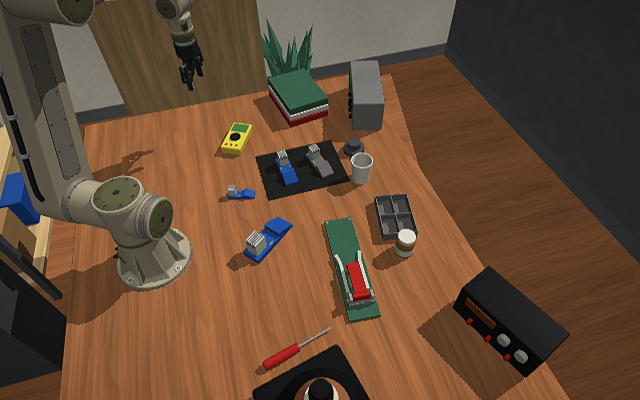

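```bash
ls -la pics
```

```text
total 1096
drwxr-xr-x 2 agent agent   4096 Dec  7 03:33 .
drwxr-xr-x 3 agent agent   4096 Dec  7 03:33 ..
-rw-r--r-- 1 agent agent 399448 Dec  7 03:33 side0.png
-rw-r--r-- 1 agent agent 311467 Dec  7 03:33 top0.png
-rw-r--r-- 1 agent agent 396749 Dec  7 03:33 wrist0.png
```

View pics/top0.png

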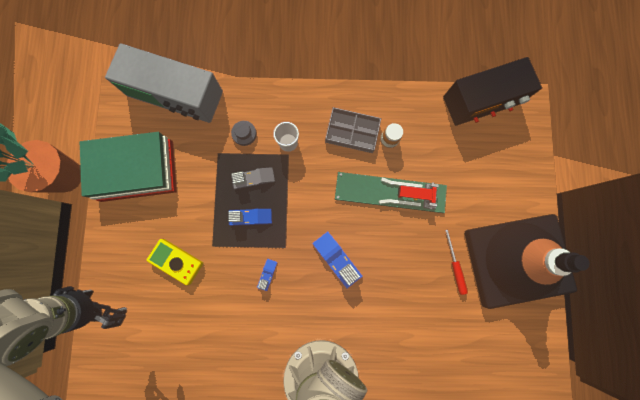

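View pics/wrist0.png

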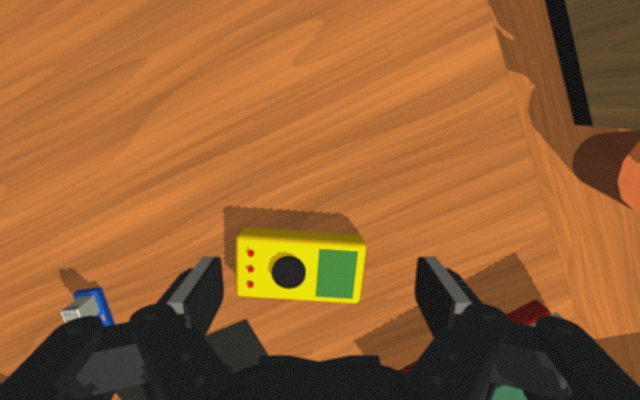

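Three blue look-alikes show: small one at top-view (267,275), medium on the black mat at (250,217), large at (338,260); the grey module at (253,178). Nose–grip lengths come to about 74, 96 and 142 mm, so the medium one (nominal 105) is the target. A close crop should confirm it, and I'll measure the cradle.

```bash
python3 - <<'E'
from h import *
p=optics.read_camera("top"); im=p["pixels"]
a=cv2.resize(im[150:300,205:375],None,fx=4,fy=4,interpolation=cv2.INTER_CUBIC)
b=cv2.resize(im[155:225,320:460],None,fx=5,fy=5,interpolation=cv2.INTER_CUBIC)
cv2.imwrite("pics/cropA.png",a);cv2.imwrite("pics/cropB.png",b)
g=(im[...,1].astype(int)>im[...,2]*1.3)&(im[...,1]>60)&(im[...,1]>im[...,0]*1.1)
g[:, :325]=0;g[:,460:]=0;g[:150]=0;g[230:]=0
g=cv2.morphologyEx(g.astype(np.uint8),cv2.MORPH_OPEN,np.ones((2,2)))
c=max(cv2.findContours(g,0,2)[0],key=cv2.contourArea)
r=cv2.minAreaRect(np.argwhere(g)[:,::-1].astype(np.float32)); bx=cv2.boxPoints(r)
for q in bx: print(q,np.round(atz(p,q,.012),4))
for r in models.outline_of("blue_module_grip",p)[:4]: 
    m=r["pixels"];w=np.array([atz(p,q,.014)[:2] for q in np.argwhere(m)[:,::-1]])
    rr=cv2.minAreaRect(w.astype(np.float32)); print(r["conf"],r["location"],rr)
r=models.outline_of("cradle",p)[0];w=np.array([atz(p,q,.012)[:2] for q in np.argwhere(r["pixels"])[:,::-1]]);print(r["conf"],cv2.minAreaRect(w.astype(np.float32)))
E
```

```text
[335.6995  199.64105] [ 0.5376 -0.0349  0.012 ]
[338.90677 173.39972] [ 0.6223 -0.0441  0.012 ]
[447.12357 186.62622] [ 0.5863 -0.3887  0.012 ]
[443.9163  212.86755] [ 0.5022 -0.3759  0.012 ]
0.89 [249.9, 218.4] ((0.4786118268966675, 0.2318761646747589), (0.04842875525355339, 0.1318824589252472), 4.144509315490723)
0.84 [264.9, 275.4] ((0.3023112714290619, 0.1729711890220642), (0.03527838736772537, 0.09437420964241028), 72.43351745605469)
0.83 [333.6, 259.1] ((0.35289624333381653, -0.04122088849544525), (0.17278890311717987, 0.06365912407636642), 38.553260803222656)
0.7 ((0.5658714175224304, -0.2083137184381485), (0.34815362095832825, 0.09195826947689056), 84.4999008178711)
```

View pics/cropA.png

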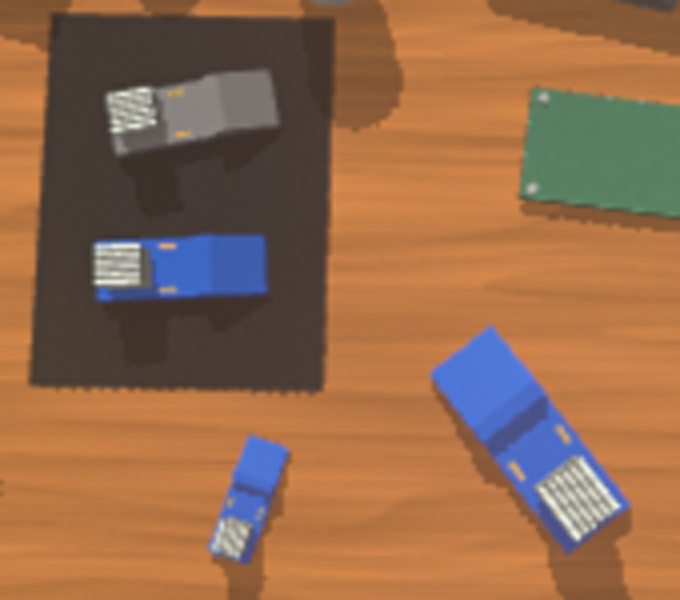

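View pics/cropB.png

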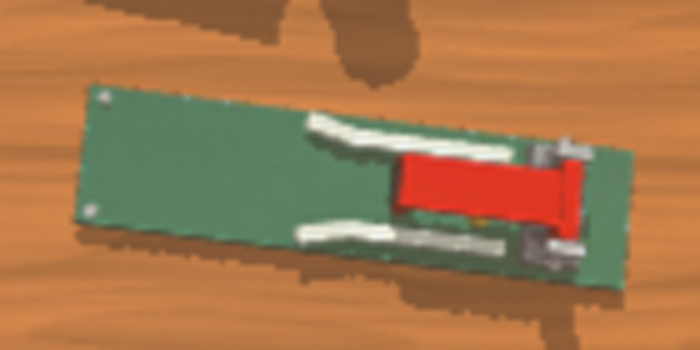

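The crop shows the medium module on the mat, fins at the left of it and nose at the right, outline 48 x 132 mm as described, so that's the target. Cradle mouth is to its left, head to the right. Next: the move over the module.

```bash
cat >> h.py <<'E'
from scipy.spatial.transform import Rotation as Rn
def tool():
    s=env.get_state(); q=s["orientation"]; R=Rn.from_quat([q[1],q[2],q[3],q[0]]).as_matrix()
    return s,s["tcp_pos"],R
def plan(target, ydir=None):
    """target TCP world; ydir: desired tool y direction (world, sign free). Shift in current tool axes [cm], turn about tool x"""
    s,t,R=tool()
    d=R.T@(np.array(target)-t)*100
    out="shift cm "+str(np.round(d,2))
    if ydir is not None:
        y=np.array(list(ydir)+[0.]) ; y/=np.linalg.norm(y); l=R.T@y; a=np.arctan2(l[2],l[1])
        out+=f" turn {a:.3f} or {(a+np.pi)%(2*np.pi) if a<0 else a-np.pi:.3f}"
    print(out,"q6",round(s["joint_pos"][5],3),"tcp",np.round(t,4),"F",np.round(s["wrist_force"],1),"gap",round(s["finger_gap"],4),"t",round(s["clock"],2))
E
python3 - <<'E'
from h import *
s,t,R=tool(); print(np.round(R,3))
plan([.473,.272,.2],[1,.072])
E
```

```text
[[ 0.     0.424  0.906]
 [ 0.     0.906 -0.424]
 [-1.     0.     0.   ]]
shift cm [  3.13 -12.82  31.3 ] turn 1.061 or -2.080 q6 1.431 tcp [0.2438 0.5208 0.2313] F [-0.3 -0.2  0.3] gap 0.0853 t 2.2
```

servo_tool(moves=[[0.5, -2.1, 5.2, 0, -1], [0.5, -2.1, 5.2, 0, -1], [0.5, -2.1, 5.2, 0, -1], [0.5, -2.1, 5.2, 0, -1], [0.5, -2.1, 5.2, 0, -1], [0.5, -2.1, 5.2, 0, -1], [0, 0, 0, 0.18, -1], [0, 0, 0, 0.18, -1], [0, 0, 0, 0.18, -1], [0, 0, 0, 0.18, -1]])

```text
clock: 3.45
tcp_pos: [0.4731, 0.2743, 0.2013]
orientation: [0.591, 0.389, 0.591, -0.389]
wrist_force: [-0.8, 0.5, 0.0]
finger_gap: 0.0855
```

servo_tool(moves=[[0, 0, 0, 0.18, -1], [0, 0, 0, 0.16, -1], [0, 0, 0, 0, -1], [0, 0, 0, 0, -1], [0, 0, 0, 0, -1], [0, 0, 0, 0, -1], [0, 0, 0, 0, -1], [0, 0, 0, 0, -1], [0, 0, 0, 0, -1], [0, 0, 0, 0, -1]])

```text
clock: 4.7
tcp_pos: [0.4729, 0.2744, 0.2013]
orientation: [0.518, 0.481, 0.518, -0.481]
wrist_force: [0.1, -0.5, 0.2]
finger_gap: 0.0853
```

```bash
python3 - <<'E'
from h import *
plan([.473,.272,.2],[1,.072])
p=optics.read_camera("wrist"); cv2.imwrite("pics/w1.png",p["pixels"])
for m,z in [("blue_module_grip",.037),("blue_module_nose",.0055)]:
    for r in models.pinpoint(m,p)[:5]: print(m,np.round(r["location"],1),round(r["conf"],2),np.round(atz(p,r["location"],z),4))
E
```

```text
shift cm [ 0.13 -0.01  0.24] turn 0.001 or -3.140 q6 1.877 tcp [0.4729 0.2744 0.2013] F [ 0.1 -0.5  0.2] gap 0.0853 t 4.7
blue_module_grip [122.6 255.5] 0.95 [0.2763 0.1829 0.037 ]
blue_module_grip [326. 186.] 0.66 [0.48   0.2718 0.037 ]
blue_module_nose [320.3 267.6] 0.85 [0.4823 0.1673 0.0055]
blue_module_nose [203.9 265.9] 0.56 [0.3487 0.1597 0.0055]
blue_module_nose [265.4 372.5] 0.5 [0.4232 0.0133 0.0055]
```

View pics/w1.png

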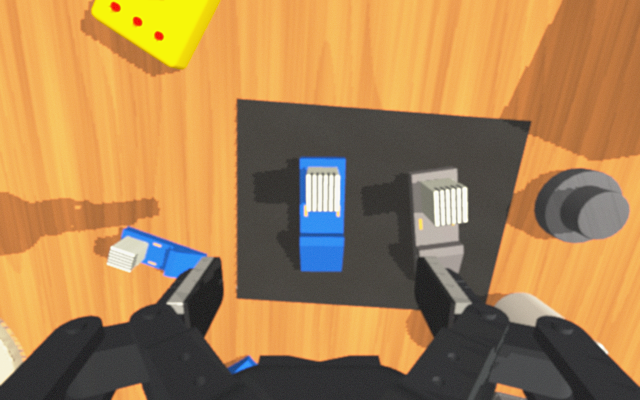

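```bash
python3 - <<'E'
from h import *
p=optics.read_camera("wrist"); im=p["pixels"].astype(int)
m=(im[...,0]>im[...,2]+60); m[:150]=0;m[:,:270]=0;m[:,380:]=0;m[275:]=0
for r in list(range(156,275,6)):
    c=np.where(m[r])[0]
    if len(c): print(r,c.min(),c.max(),end="; ")
print()
for q,z in [((299,160),.016),((346,160),.016),((300.5,270),.009),((343,270),.009),((322.5,170),.058),((324,212),.058)]: print(q,np.round(atz(p,q,z),4))
cv2.imwrite("pics/w1c.png",cv2.resize(p["pixels"][140:290,260:400],None,fx=4,fy=4,interpolation=cv2.INTER_CUBIC))
E
```

```text
162 299 345; 168 299 345; 174 299 345; 180 300 345; 186 300 344; 192 300 344; 198 300 344; 204 299 344; 210 299 344; 216 299 344; 222 299 343; 228 299 343; 234 300 343; 240 299 344; 246 299 343; 252 299 343; 258 300 342; 264 300 342; 270 301 341; 
(299, 160) [0.4515 0.2917 0.016 ]
(346, 160) [0.4989 0.2951 0.016 ]
(300.5, 270) [0.4599 0.1645 0.009 ]
(343, 270) [0.5083 0.168  0.009 ]
(322.5, 170) [0.4749 0.2913 0.058 ]
(324, 212) [0.4793 0.2522 0.058 ]
```

View pics/w1c.png

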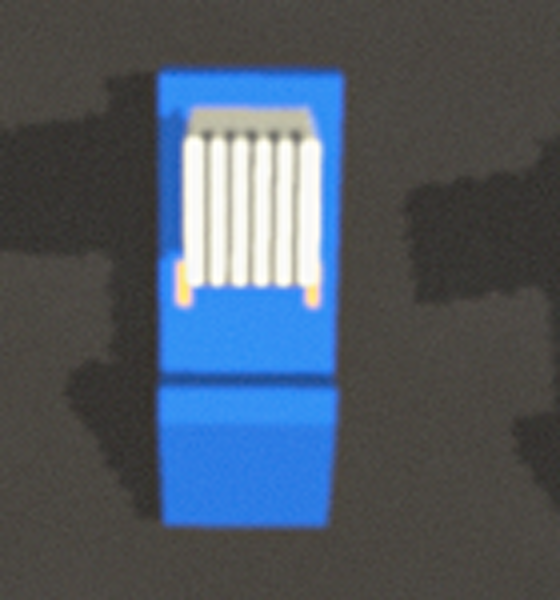

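The crop shows the heatsink fins centred near wrist pixel (323,192), nose at row 270; the module's yaw agrees with the tool (0.07 rad). Grip point about (0.4775, 0.270). Now descend and grip.

servo_tool(moves=[[3.0, 0.43, 0.47, 0, -1], [5.0, 0, 0, 0, -1], [4.0, 0, 0, 0, -1], [3.0, 0, 0, 0, -1], [2.0, 0, 0, 0, -1], [1.1, 0, 0, 0, -1], [0, 0, 0, 0, 0], [0, 0, 0, 0, 1], [0, 0, 0, 0, 1], [0, 0, 0, 0, 1]], grip_force=40)

```text
clock: 6.15
tcp_pos: [0.4783, 0.2704, 0.0214]
orientation: [0.518, 0.482, 0.518, -0.481]
wrist_force: [-0.4, 0.2, 4.9]
finger_gap: 0.0293
```

servo_tool(moves=[[0, 0, 0, 0, 1], [0, 0, 0, 0, 1], [0, 0, 0, 0, 1], [-0.5, 0, 0, 0, 1], [-1, 0, 0, 0, 1], [-1, 0, 0, 0, 1], [0, 0, 0, 0, 1], [0, 0, 0, 0, 1], [0, 0, 0, 0, 1], [0, 0, 0, 0, 1]])

```text
clock: 7.4
tcp_pos: [0.4773, 0.2699, 0.045]
orientation: [0.518, 0.481, 0.518, -0.482]
wrist_force: [1.0, -0.3, -3.9]
finger_gap: 0.0294
```

```bash
python3 - <<'E'
from h import *
plan([.473,.272,.2],[1,.072])
p=optics.read_camera("wrist"); cv2.imwrite("pics/w2.png",p["pixels"])
p=optics.read_camera("side"); cv2.imwrite("pics/s2.png",cv2.resize(p["pixels"][100:230,210:400],None,fx=4,fy=4))
E
```

```text
shift cm [-15.5   -0.43  -0.24] turn 0.001 or -3.141 q6 1.866 tcp [0.4773 0.2699 0.045 ] F [ 1.  -0.3 -3.9] gap 0.0294 t 7.4
```

View pics/w2.png

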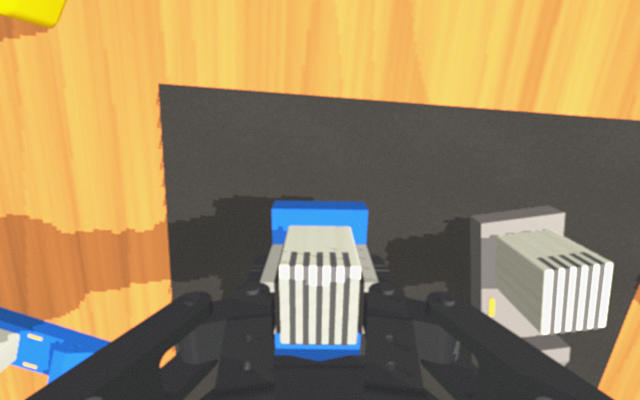

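View pics/s2.png

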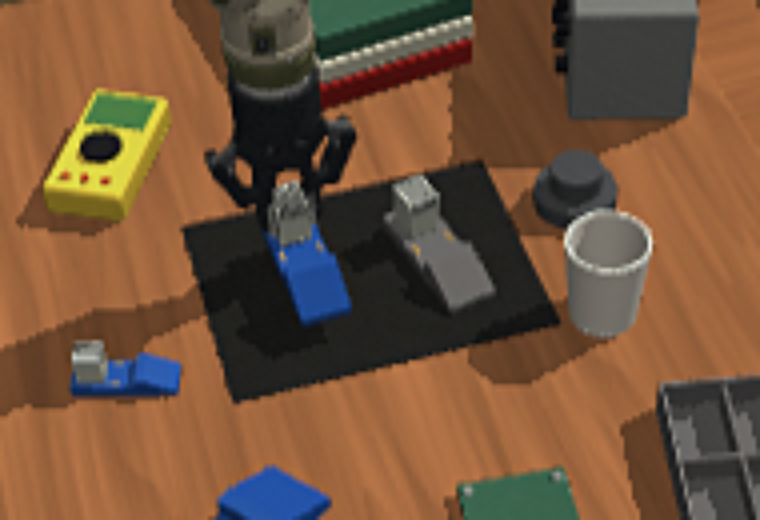

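Held (gap 29.4 mm, about 3.5 N of weight), level-looking in the side view. Raise and carry to above the plate.

servo_tool(moves=[[-4.0, 0, 0, 0, 1], [-3.5, 0, 0, 0, 1], [0, 1.3, 5.0, 0, 1], [0, 1.3, 5.7, 0, 1], [0, 1.3, 5.8, 0, 1], [0, 1.3, 5.8, 0, 1], [0, 1.3, 5.8, 0, 1], [0, 1.3, 5.8, 0, 1], [0, 0, 0, 0.17, 1], [0, 0, 0, 0, 1]])

```text
clock: 8.75
tcp_pos: [0.5797, -0.0632, 0.1198]
orientation: [-0.475, -0.524, -0.476, 0.524]
wrist_force: [-0.1, 0.1, -4.6]
finger_gap: 0.0295
```

```bash
python3 - <<'E'
from h import *
plan([.579,-.063,.12],[.995,-.1])
p=optics.read_camera("wrist"); cv2.imwrite("pics/w3.png",p["pixels"])
for n,z in [("blue_module_grip",.135),("blue_module_nose",.104),("cradle_floor",.012)]:
  for r in models.pinpoint(n,p)[:2]: print(n,np.round(r["location"],1),round(r["conf"],2),np.round(atz(p,r["location"],z),4))
p=optics.read_camera("top"); cv2.imwrite("pics/t3.png",cv2.resize(p["pixels"][140:230,300:460],None,fx=5,fy=5,interpolation=cv2.INTER_CUBIC))
for n,z in [("blue_module_grip",.135),("blue_module_nose",.104),("cradle_floor",.012)]:
  for r in models.pinpoint(n,p)[:2]: print(n,np.round(r["location"],1),round(r["conf"],2),np.round(atz(p,r["location"],z),4))
E
```

```text
shift cm [-0.02 -0.07 -0.01] turn 0.003 or -3.138 q6 1.422 tcp [ 0.5797 -0.0632  0.1198] F [-0.1  0.1 -4.6] gap 0.0295 t 8.75
blue_module_grip [321.3 274. ] 0.63 [ 0.5811 -0.0617  0.135 ]
blue_module_nose [101.7 125.5] 0.64 [0.4833 0.0095 0.104 ]
blue_module_grip [261.8 283. ] 0.68 [0.2869 0.1702 0.135 ]
blue_module_nose [451.6 262.1] 0.61 [ 0.3516 -0.3607  0.104 ]
cradle_floor [381.5 190.3] 0.94 [ 0.5703 -0.1797  0.012 ]
cradle_floor [256.8 179.9] 0.55 [0.596  0.2162 0.012 ]
```

View pics/w3.png

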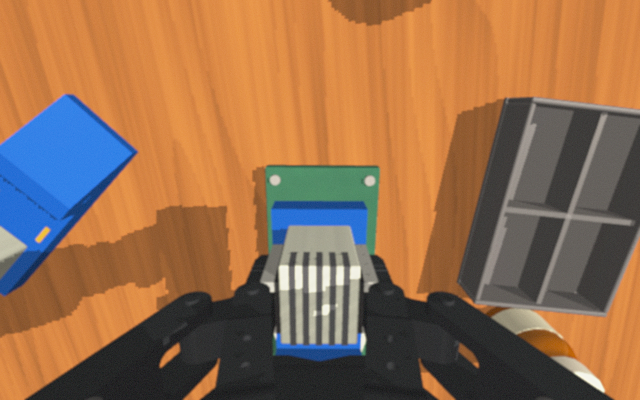

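View pics/t3.png

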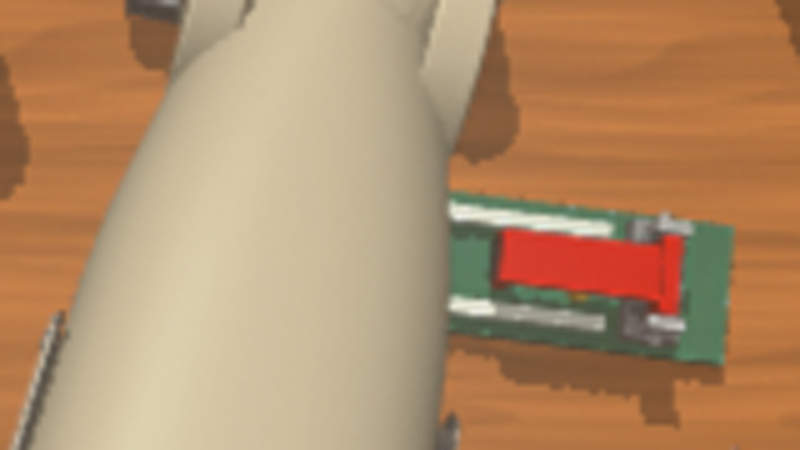

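```bash
python3 - <<'E'
from h import *
p=optics.read_camera("wrist"); im=p["pixels"].astype(int)
g=(im[...,1]>im[...,2]*1.4)&(im[...,1]>im[...,0]*1.15)&(im[...,1]>50)
g[:150]=0; g[:,:240]=0;g[:,400:]=0; g[260:]=0
b=(im[...,0]>im[...,2]+60)&(im[...,0]>im[...,1]+30); b[:190]=0;b[:,:255]=0;b[:,395:]=0;b[300:]=0
for r in range(163,262,4):
    c=np.where(g[r])[0]; d=np.where(b[r])[0]
    if len(c): print(r,c.min(),c.max(), (d.min(),d.max()) if len(d) else "", np.round(atz(p,(c.min()-.5,r),.012)[:2],4),np.round(atz(p,(c.max()+.5,r),.012)[:2],4))
cols=[np.where(g[:,c])[0].min() for c in range(272,376,20)]; print(cols)
for q,z in [((271,204),.114),((367,204),.114),((323,166),.012)]: print(np.round(atz(p,q,z),4))
s,t,R=tool(); print(np.round(t,4),np.round(R[:,2],4))
q=optics.read_camera("side"); cv2.imwrite("pics/s3.png",cv2.resize(q["pixels"][130:330,250:420],None,fx=3.5,fy=3,interpolation=cv2.INTER_CUBIC))
E
```

```text
171 266 377  [ 0.5407 -0.0351] [ 0.6278 -0.0434]
175 266 377  [ 0.5403 -0.0382] [ 0.6277 -0.0466]
179 266 377  [ 0.5398 -0.0414] [ 0.6275 -0.0498]
183 266 377  [ 0.5394 -0.0446] [ 0.6274 -0.053 ]
187 266 376  [ 0.5389 -0.0478] [ 0.6265 -0.0562]
191 267 376  [ 0.5392 -0.0511] [ 0.6263 -0.0595]
195 267 376  [ 0.5388 -0.0544] [ 0.6262 -0.0628]
199 267 376  [ 0.5383 -0.0577] [ 0.626  -0.0661]
203 267 375 (np.int64(274), np.int64(363)) [ 0.5378 -0.061 ] [ 0.6251 -0.0694]
207 267 375 (np.int64(272), np.int64(365)) [ 0.5374 -0.0644] [ 0.6249 -0.0727]
211 267 375 (np.int64(271), np.int64(367)) [ 0.5369 -0.0677] [ 0.6248 -0.0761]
215 267 375 (np.int64(271), np.int64(367)) [ 0.5364 -0.0711] [ 0.6246 -0.0796]
219 268 374 (np.int64(271), np.int64(367)) [ 0.5367 -0.0746] [ 0.6236 -0.0829]
223 268 374 (np.int64(272), np.int64(366)) [ 0.5362 -0.0781] [ 0.6235 -0.0864]
227 268 374 (np.int64(272), np.int64(366)) [ 0.5357 -0.0815] [ 0.6233 -0.0899]
231 268 374 (np.int64(272), np.int64(366)) [ 0.5353 -0.085 ] [ 0.6231 -0.0934]
235 268 373 (np.int64(273), np.int64(366)) [ 0.5348 -0.0885] [ 0.6221 -0.0969]
239 268 373 (np.int64(273), np.int64(365)) [ 0.5343 -0.0921] [ 0.622  -0.1005]
243 269 373 (np.int64(273), np.int64(365)) [ 0.5346 -0.0957] [ 0.6218 -0.1041]
247 269 373  [ 0.5341 -0.0993] [ 0.6216 -0.1077]
251 269 372  [ 0.5336 -0.103 ] [ 0.6206 -0.1113]
255 371 372  [ 0.6187 -0.1148] [ 0.6204 -0.115 ]
[np.int64(168), np.int64(168), np.int64(168), np.int64(168), np.int64(168), np.int64(169)]
[ 0.5599 -0.0327  0.114 ]
[ 0.6056 -0.037   0.114 ]
[ 0.5858 -0.0354  0.012 ]
[ 0.5801 -0.0618  0.1204] [-0.0954 -0.9954 -0.    ]
```

View pics/s3.png

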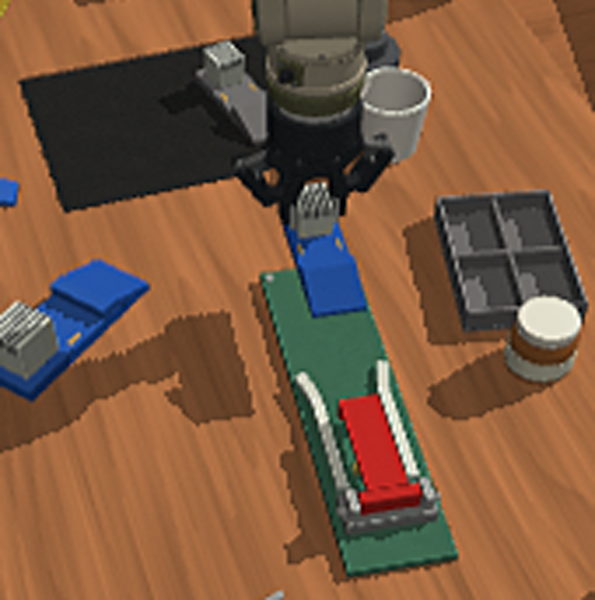

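Wrist view: plate tail edge at row 168, midline reckoned about 1.6 mm to the tool's +y, yaw −1.673. Module hangs level over the bare plate (nose at cradle x ≈ −15 mm). Adjust and lower, stopping just above the floor.

servo_tool(moves=[[0, 0.16, 0.5, 0.007, 1], [3, 0, 0, 0, 1], [3, 0, 0, 0, 1], [1.5, 0, 0, 0, 1], [0.8, 0, 0, 0, 1], [0, 0, 0, 0, 1], [0, 0, 0, 0, 1], [0.1, 0, 0, 0, 1], [0.1, 0, 0, 0, 1], [0, 0, 0, 0, 1]])

```text
clock: 10.5
tcp_pos: [0.5812, -0.0675, 0.0354]
orientation: [0.473, 0.525, 0.473, -0.525]
wrist_force: [-0.9, 0.6, -4.0]
finger_gap: 0.0295
```

servo_tool(moves=[[0.1, 0, 0, 0, 1], [0, 0, 0, 0, 1], [0.1, 0, 0, 0, 1], [0, 0, 0, 0, 1], [0.1, 0, 0, 0, 1], [0, 0, 0, 0, 1], [0, 0, 0, 0, 1], [0, 0, 0, 0, 1], [0, 0, 0, 0, 1], [0, 0, 0, 0, 1]])

```text
clock: 11.75
tcp_pos: [0.5812, -0.0675, 0.0323]
orientation: [0.473, 0.525, 0.473, -0.525]
wrist_force: [1.0, 1.2, -3.5]
finger_gap: 0.03
```

```bash
python3 - <<'E'
from h import *
plan([.579,-.063,.12],[.995,-.1])
p=optics.read_camera("side"); cv2.imwrite("pics/s4.png",cv2.resize(p["pixels"][170:330,270:420],None,fx=4,fy=3.7,interpolation=cv2.INTER_CUBIC))
for n,z in [("blue_module_grip",.047),("blue_module_nose",.0155),("cradle_floor",.012)]:
  for r in models.pinpoint(n,p)[:4]: print(n,np.round(r["location"],1),round(r["conf"],2),np.round(atz(p,r["location"],z),4))
E
```

```text
shift cm [-8.77 -0.27 -0.42] turn -0.004 or 3.138 q6 1.422 tcp [ 0.5812 -0.0675  0.0323] F [ 1.   1.2 -3.5] gap 0.03 t 11.75
blue_module_grip [338.5 219.5] 0.75 [ 0.5781 -0.068   0.047 ]
blue_module_grip [254.  246.7] 0.75 [ 0.3025 -0.0879  0.047 ]
blue_module_grip [236.4 192.7] 0.53 [0.2879 0.1439 0.047 ]
blue_module_nose [345.2 250.9] 0.87 [ 0.5671 -0.1665  0.0155]
blue_module_nose [254.7 191.9] 0.84 [0.3485 0.1569 0.0155]
blue_module_nose [288.3 222.2] 0.59 [ 0.4274 -0.006   0.0155]
cradle_floor [348.1 256.5] 0.71 [ 0.5697 -0.1861  0.012 ]
```

View pics/s4.png

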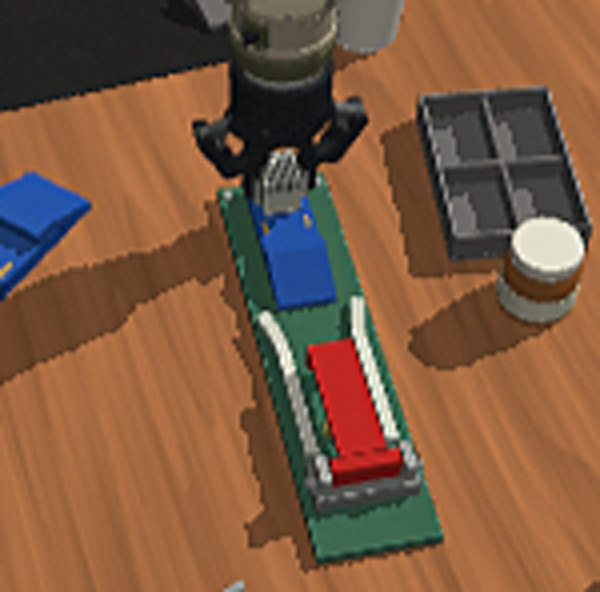

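Lined up before the mouth in the side view (nose at about (345,251)). Still carrying weight: lower another 1 mm, then release onto the floor and regrip.

servo_tool(moves=[[0.05, 0, 0, 0, 1], [0, 0, 0, 0, 1], [0.05, 0, 0, 0, 1], [0, 0, 0, 0, 1], [0, 0, 0, 0, 1], [0, 0, 0, 0, 1], [0, 0, 0, 0, 1], [0, 0, 0, 0, 1], [0, 0, 0, 0, 1], [0, 0, 0, 0, 1]])

```text
clock: 13.2
tcp_pos: [0.5813, -0.0674, 0.0315]
orientation: [0.473, 0.525, 0.473, -0.525]
wrist_force: [-0.5, 2.5, 1.8]
finger_gap: 0.0294
```

servo_tool(moves=[[0, 0, 0, 0, 0.1], [0, 0, 0, 0, 0.1], [0, 0, 0, 0, 0.1], [0, 0, 0, 0, 0.1], [0, 0, 0, 0, 1], [0, 0, 0, 0, 1], [0, 0, 0, 0, 1], [0, 0, 0, 0, 1], [0, 0, 0, 0, 1], [0, 0, 0, 0, 1]], grip_force=60)

```text
clock: 14.45
tcp_pos: [0.5815, -0.0676, 0.0314]
orientation: [0.473, 0.525, 0.473, -0.525]
wrist_force: [-0.0, 0.2, 1.4]
finger_gap: 0.0297
```

```bash
python3 - <<'E'
from h import *
plan([.579,-.063,.12],[.995,-.1])
p=optics.read_camera("wrist"); cv2.imwrite("pics/w5.png",p["pixels"])
# axle estimate from initial side/top geometry
q=optics.read_camera("top"); cv2.imwrite("pics/t5.png",cv2.resize(q["pixels"][160:230,380:460],None,fx=8,fy=8,interpolation=cv2.INTER_CUBIC))
q2=optics.read_camera("side"); cv2.imwrite("pics/s5.png",cv2.resize(q2["pixels"][230:320,320:400],None,fx=7,fy=6.5,interpolation=cv2.INTER_CUBIC))
E
```

```text
shift cm [-8.86 -0.29 -0.43] turn -0.004 or 3.138 q6 1.422 tcp [ 0.5815 -0.0676  0.0314] F [-0.   0.2  1.4] gap 0.0297 t 14.45
```

View pics/w5.png

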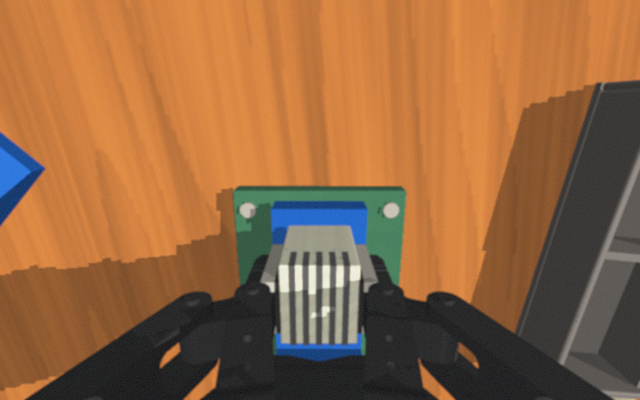

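View pics/t5.png

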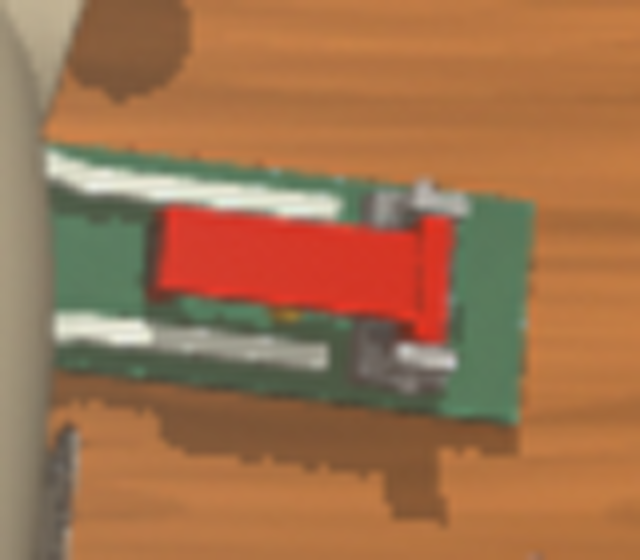

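View pics/s5.png

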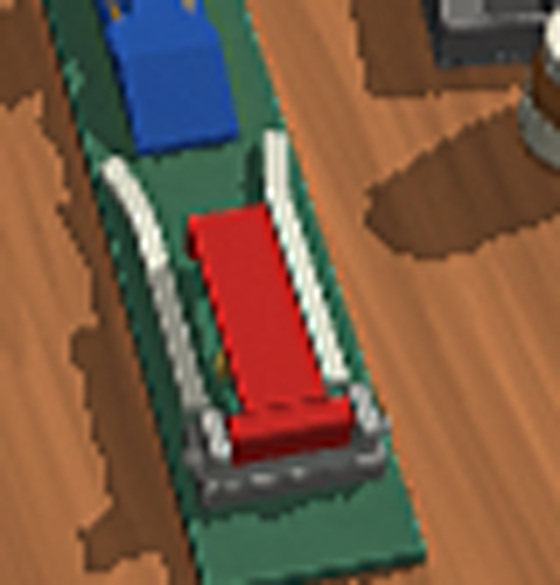

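```bash
python3 - <<'E'
from h import *
u=np.array([-.103,-.9947]); o=np.array([.5700,-.181])
p=optics.read_camera("top"); q=optics.read_camera("side")
for nm,px in [("front",(400.6,191.3)),("hingebar",(434,195)),("plateend",(446,199.5)),("railend",(421,203.5))]:
  for z in (.012,.022,.04,.06):
    w=atz(p,px,z)[:2]-o; print("top",nm,z,np.round(w@u,4))
for nm,px in [("front",(320+230/7,230+215/6.5)),("hingetop",(320+290/7,230+415/6.5)),("plateend",(320+310/7,230+575/6.5)),("nose",(320+190/7,230+146/6.5))]:
  for z in (.012,.022,.04,.06):
    w=atz(q,px,z)[:2]-o; print("side",nm,z,np.round(w@u,4))
E
```

```text
top front 0.012 0.0592
top front 0.022 0.057
top front 0.04 0.0531
top front 0.06 0.0488
top hingebar 0.012 0.1655
top hingebar 0.022 0.1624
top hingebar 0.04 0.1568
top hingebar 0.06 0.1506
top plateend 0.012 0.2043
top plateend 0.022 0.2009
top plateend 0.04 0.1947
top plateend 0.06 0.1878
top railend 0.012 0.1267
top railend 0.022 0.1239
top railend 0.04 0.119
top railend 0.06 0.1134
side front 0.012 0.0306
side front 0.022 0.0364
side front 0.04 0.0469
side front 0.06 0.0586
side hingetop 0.012 0.1342
side hingetop 0.022 0.1391
side hingetop 0.04 0.1479
side hingetop 0.06 0.1577
side plateend 0.012 0.2074
side plateend 0.022 0.2116
side plateend 0.04 0.2192
side plateend 0.06 0.2276
side nose 0.012 -0.0096
side nose 0.022 -0.0034
side nose 0.04 0.0078
side nose 0.06 0.0202
```

The wrist view shows plate edges at cols 236/405 (mid 320.5) and module tail at 271/366 (mid 318.5), so it's centred within 1 mm. Arm front is at cradle x ≈ 51, hinge ≈ 153, so axle about 53–57 mm. Now slide into the channel, short of the roller.

servo_tool(moves=[[0, 0.06, 0.3, 0, 1], [0, 0, 0.6, 0, 1], [0, 0, 0.7, 0, 1], [0, 0, 0.7, 0, 1], [0, 0, 0.7, 0, 1], [0, 0, 0.7, 0, 1], [0, 0, 0.7, 0, 1], [0, 0, 0.6, 0, 1], [0, 0, 0, 0, 1], [0, 0, 0, 0, 1]])

```text
clock: 15.95
tcp_pos: [0.5765, -0.1185, 0.0314]
orientation: [-0.473, -0.525, -0.473, 0.526]
wrist_force: [-1.1, -0.6, 5.4]
finger_gap: 0.029
```

```bash
cat > look.py <<'E'
from h import *
import sys
s,t,R=tool()
u=np.array([-.103,-.9947]); o=np.array([.5700,-.181]); n=np.array([.9947,-.103])
w=t[:2]-o; F=s["wrist_force"]
print("nose x",round(w@u+.105,4),"lat",round(w@n,4),"z",round(t[2],4),"F along",round(F[:2]@u,2),"lat",round(F[:2]@n,2),"Fz",round(F[2],2),"T",np.round(s["ft_torque"],2),"gap",round(s["finger_gap"],4),"yawz",np.round(R[:,2],3),"t",round(s["clock"],2))
k=sys.argv[1]
p=optics.read_camera("side"); a=cv2.resize(p["pixels"][200:320,310:400],None,fx=5,fy=5,interpolation=cv2.INTER_CUBIC)
cv2.imwrite(f"pics/L{k}.png",a)
E
python3 look.py 1
```

```text
nose x 0.0422 lat 0.0 z 0.0314 F along 0.75 lat -0.98 Fz 5.41 T [-0.02  0.17  0.01] gap 0.029 yawz [-0.105 -0.994  0.002] t 15.95
```

View pics/L1.png

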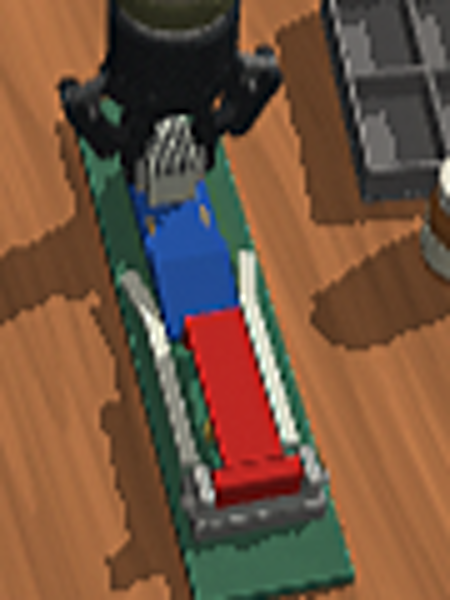

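Module has entered between the rails, lateral force about 1 N. Continue under the roller.

servo_tool(moves=[[0, 0, 0.4, 0, 1], [0, 0, 0.4, 0, 1], [0, 0, 0.4, 0, 1], [0, 0, 0.4, 0, 1], [0, 0, 0.4, 0, 1], [0, 0, 0.4, 0, 1], [0, 0, 0.4, 0, 1], [0, 0, 0.4, 0, 1], [0, 0, 0.4, 0, 1], [0, 0, 0, 0, 1]])

```text
clock: 17.25
tcp_pos: [0.5729, -0.151, 0.0314]
orientation: [0.473, 0.526, 0.475, -0.524]
wrist_force: [0.8, 10.1, 7.5]
finger_gap: 0.0294
```

```bash
python3 look.py 2
```

```text
nose x 0.0748 lat -0.0002 z 0.0314 F along -10.12 lat -0.26 Fz 7.49 T [ 1.58 -0.06  0.03] gap 0.0294 yawz [-0.102 -0.995 -0.004] t 17.25
```

View pics/L2.png

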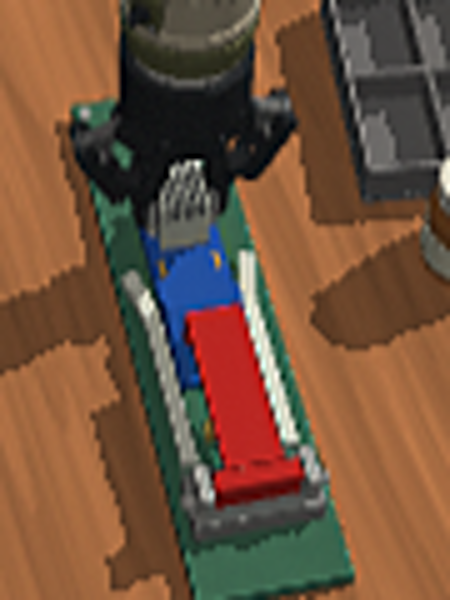

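Nose is under the arm, on the slope (10 N along). Ease 0.5 mm of down-pressure and go on slower.

servo_tool(moves=[[-0.05, 0, 0.2, 0, 1], [0, 0, 0.2, 0, 1], [0, 0, 0.2, 0, 1], [0, 0, 0.2, 0, 1], [0, 0, 0.2, 0, 1], [0, 0, 0.2, 0, 1], [0, 0, 0.2, 0, 1], [0, 0, 0.2, 0, 1], [0, 0, 0, 0, 1], [0, 0, 0, 0, 1]])

```text
clock: 18.55
tcp_pos: [0.5712, -0.1668, 0.0314]
orientation: [0.473, 0.526, 0.475, -0.524]
wrist_force: [1.7, 9.6, 4.5]
finger_gap: 0.0295
```

```bash
python3 look.py 3
```

```text
nose x 0.0907 lat -0.0003 z 0.0314 F along -9.7 lat 0.7 Fz 4.51 T [ 1.51 -0.38  0.07] gap 0.0295 yawz [-0.102 -0.995 -0.004] t 18.55
```

View pics/L3.png

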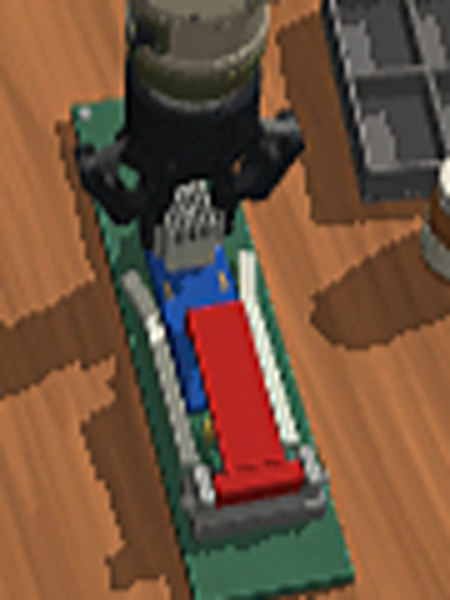

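servo_tool(moves=[[0, 0, 0.1, 0, 1], [0, 0, 0.1, 0, 1], [0, 0, 0.1, 0, 1], [0, 0, 0.1, 0, 1], [0, 0, 0.1, 0, 1], [0, 0, 0.1, 0, 1], [0, 0, 0, 0, 1], [0, 0, 0, 0, 1], [0, 0, 0, 0, 1], [0, 0, 0, 0, 1]])

```text
clock: 19.85
tcp_pos: [0.5705, -0.1734, 0.0314]
orientation: [0.473, 0.526, 0.474, -0.524]
wrist_force: [1.2, 7.8, 4.1]
finger_gap: 0.0292
```

```bash
python3 look.py 4
```

```text
nose x 0.0974 lat -0.0003 z 0.0314 F along -7.86 lat 0.4 Fz 4.06 T [ 1.18 -0.31  0.11] gap 0.0292 yawz [-0.102 -0.995 -0.003] t 19.85
```

View pics/L4.png

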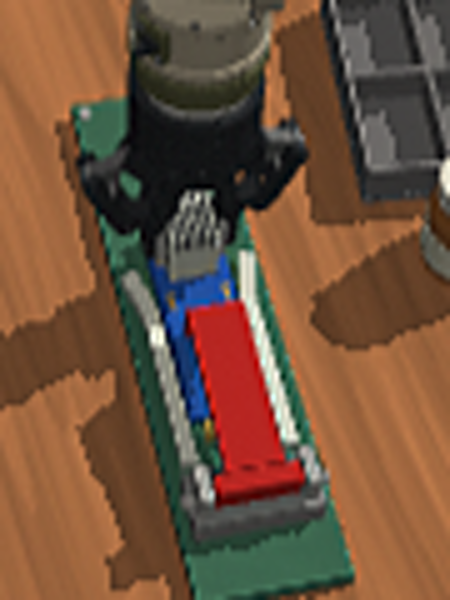

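Roller seems about on the ridge (force has fallen to 7.9 N); nose is close to the brass bar at crop (207,428). Now small steps.

servo_tool(moves=[[0, 0, 0.1, 0, 1], [0, 0, 0.1, 0, 1], [0, 0, 0.1, 0, 1], [0, 0, 0.1, 0, 1], [0, 0, 0, 0, 1], [0, 0, 0, 0, 1], [0, 0, 0, 0, 1], [0, 0, 0, 0, 1], [0, 0, 0, 0, 1], [0, 0, 0, 0, 1]])

```text
clock: 21.15
tcp_pos: [0.5701, -0.1774, 0.0314]
orientation: [0.473, 0.526, 0.474, -0.524]
wrist_force: [1.8, 7.4, 3.0]
finger_gap: 0.0292
```

```bash
python3 look.py 5
```

```text
nose x 0.1014 lat -0.0003 z 0.0314 F along -7.56 lat 1.02 Fz 2.99 T [ 1.14 -0.36  0.09] gap 0.0292 yawz [-0.102 -0.995 -0.003] t 21.15
```

View pics/L5.png

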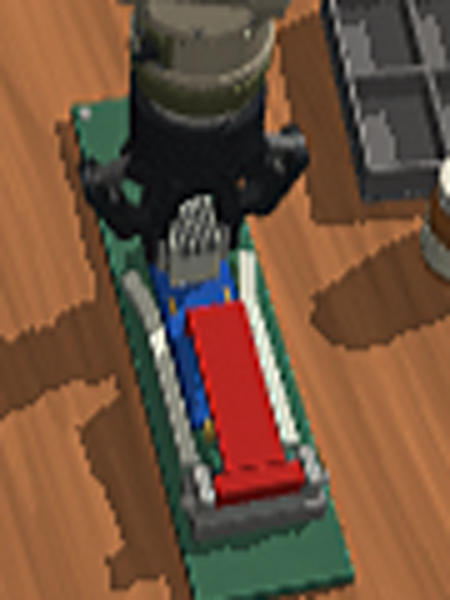

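```bash
python3 - <<'E'
import cv2,numpy as np
for k in range(1,6):
    a=cv2.imread(f"pics/L{k}.png").astype(int)
    m=(a[...,2]>120)&(a[...,1]<70)&(a[...,0]<70); m[440:]=0
    print(k,m.sum(),[ (int(np.where(m[:,c])[0].min())) for c in (200,215,230)], [ (int(np.where(m[r])[0].min()),int(np.where(m[r])[0].max())) for r in (330,360,400)])
cv2.imwrite("pics/cmp15.png",np.hstack([cv2.imread("pics/L1.png")[240:540,100:350],cv2.imread("pics/L5.png")[240:540,100:350]]))
E
```

```text
1 7582 [316, 314, 311] [(187, 244), (195, 254), (205, 267)]
2 7793 [313, 310, 307] [(189, 248), (197, 257), (209, 268)]
3 7899 [310, 306, 304] [(190, 249), (200, 257), (210, 268)]
4 7964 [309, 305, 303] [(190, 249), (200, 257), (210, 268)]
5 7973 [309, 305, 303] [(191, 249), (200, 257), (210, 268)]
```

View pics/cmp15.png

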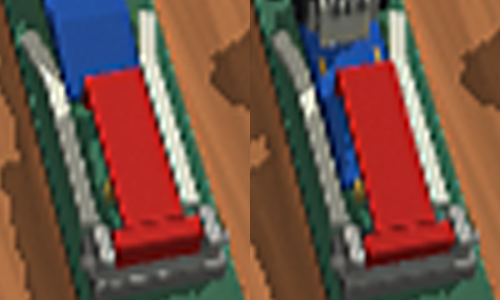

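The arm's edge metric plateaus (316→309 down→ridge), so the roller is on the ridge; step 1 should be met. Advance gently to bring the contact in.

servo_tool(moves=[[0, 0, 0.1, 0, 1], [0, 0, 0.1, 0, 1], [0, 0, 0.1, 0, 1], [0, 0, 0, 0, 1], [0, 0, 0, 0, 1], [0, 0, 0, 0, 1], [0, 0, 0, 0, 1], [0, 0, 0, 0, 1], [0, 0, 0, 0, 1], [0, 0, 0, 0, 1]])

```text
clock: 22.45
tcp_pos: [0.5698, -0.1796, 0.0314]
orientation: [0.473, 0.526, 0.475, -0.524]
wrist_force: [1.4, 10.1, 3.6]
finger_gap: 0.0294
```

```bash
cat >> look.py <<'E'
b=a.astype(int); m=(b[...,2]>120)&(b[...,1]<70)&(b[...,0]<70); m[440:]=0
print("red",m.sum(),[int(np.where(m[:,c])[0].min()) for c in (200,215,230)],[(int(np.where(m[r])[0].min()),int(np.where(m[r])[0].max())) for r in (330,360,400)])
E
python3 look.py 6
```

```text
nose x 0.1037 lat -0.0004 z 0.0314 F along -10.23 lat 0.3 Fz 3.61 T [ 1.48 -0.33  0.09] gap 0.0294 yawz [-0.102 -0.995 -0.004] t 22.45
red 7979 [309, 305, 303] [(191, 249), (200, 257), (210, 268)]
```

Contact met at measured nose ≈ 103 mm (+2.6 N), so drop is expected near 111.

servo_tool(moves=[[0, 0, 0.1, 0, 1], [0, 0, 0.1, 0, 1], [0, 0, 0.1, 0, 1], [0, 0, 0.1, 0, 1], [0, 0, 0.1, 0, 1], [0, 0, 0, 0, 1], [0, 0, 0, 0, 1], [0, 0, 0, 0, 1], [0, 0, 0, 0, 1], [0, 0, 0, 0, 1]])

```text
clock: 23.75
tcp_pos: [0.5693, -0.1842, 0.0314]
orientation: [0.473, 0.526, 0.475, -0.524]
wrist_force: [2.6, 11.1, 4.8]
finger_gap: 0.0294
```

```bash
python3 look.py 7
```

```text
nose x 0.1082 lat -0.0004 z 0.0314 F along -11.34 lat 1.46 Fz 4.76 T [ 1.72 -0.38  0.07] gap 0.0294 yawz [-0.102 -0.995 -0.005] t 23.75
red 7924 [309, 306, 303] [(190, 249), (200, 257), (210, 268)]
```

servo_tool(moves=[[0, 0, 0.1, 0, 1], [0, 0, 0.1, 0, 1], [0, 0, 0, 0, 1], [0, 0, 0, 0, 1], [0, 0, 0, 0, 1], [0, 0, 0, 0, 1], [0, 0, 0, 0, 1], [0, 0, 0, 0, 1], [0, 0, 0, 0, 1], [0, 0, 0, 0, 1]])

```text
clock: 25.05
tcp_pos: [0.5691, -0.1868, 0.0314]
orientation: [0.473, 0.526, 0.475, -0.524]
wrist_force: [2.1, 9.2, 4.6]
finger_gap: 0.0296
```

```bash
python3 look.py 8
```

```text
nose x 0.1109 lat -0.0003 z 0.0314 F along -9.35 lat 1.14 Fz 4.56 T [ 1.42 -0.36  0.08] gap 0.0296 yawz [-0.102 -0.995 -0.004] t 25.05
red 7657 [314, 312, 309] [(189, 248), (196, 253), (207, 267)]
```

The arm's edge fell back to 314: the roller has dropped. Checking the picture.

View pics/L8.png

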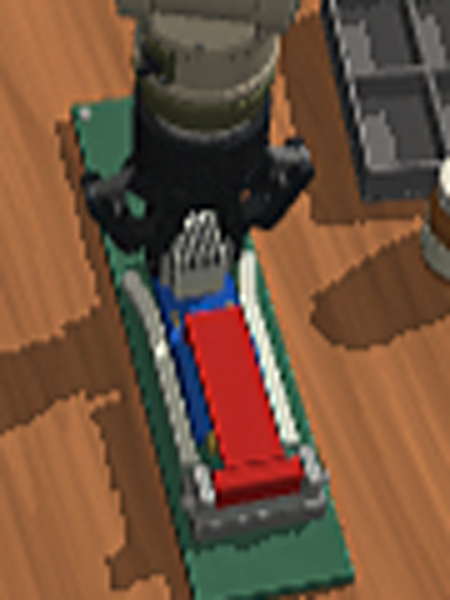

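The roller sits low again, metric equals about 0.04 rad, brass at crop (210,440) in contact with the nose. Release, then rise straight up.

servo_tool(moves=[[0, 0, 0, 0, 0.1], [0, 0, 0, 0, 0], [0, 0, 0, 0, -0.3], [0, 0, 0, 0, -0.3], [0, 0, 0, 0, -0.3], [0, 0, 0, 0, -0.3], [0, 0, 0, 0, -0.3], [0, 0, 0, 0, -0.3], [0, 0, 0, 0, -0.3], [0, 0, 0, 0, -0.3]])

```text
clock: 26.35
tcp_pos: [0.5692, -0.1889, 0.0318]
orientation: [0.473, 0.525, 0.473, -0.525]
wrist_force: [0.2, 0.5, -0.2]
finger_gap: 0.0555
```

```bash
python3 look.py 9; python3 -c "
from h import *
p=optics.read_camera('wrist'); cv2.imwrite('pics/w9.png',p['pixels'])"
```

```text
nose x 0.1129 lat 0.0 z 0.0318 F along -0.5 lat 0.19 Fz -0.2 T [ 0.01 -0.01 -0.02] gap 0.0555 yawz [-0.104 -0.995 -0.   ] t 26.35
red 7690 [311, 312, 309] [(189, 248), (196, 253), (207, 267)]
```

View pics/w9.png

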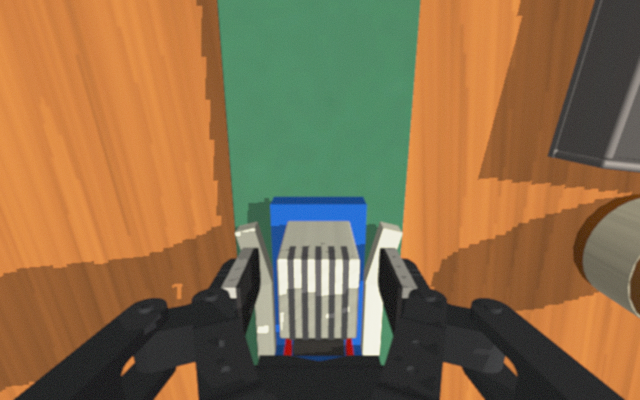

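View pics/L9.png

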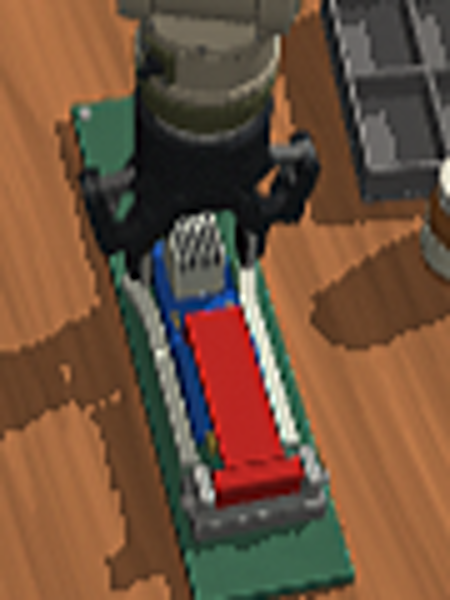

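Module stays put, straight between the rails, arm still down; fingers clear on both sides. Lift away.

servo_tool(moves=[[-1.0, 0, 0, 0, -0.3], [-2.0, 0, 0, 0, -0.3], [-3, 0, 0, 0, -0.3], [-4, 0, 0, 0, -0.3], [-4, 0, 0, 0, -0.3], [0, 0, -4, 0, -0.3], [0, 0, -5, 0, -0.3], [0, 0, -5, 0, -0.3], [0, 0, 0, 0, -0.3], [0, 0, 0, 0, -0.3]])

```text
clock: 27.7
tcp_pos: [0.5839, -0.0497, 0.1724]
orientation: [0.474, 0.525, 0.473, -0.525]
wrist_force: [-0.2, -0.1, 1.1]
finger_gap: 0.0551
```

```bash
python3 look.py 10; python3 - <<'E'
from h import *
u=np.array([-.103,-.9947]); o=np.array([.5700,-.181]); n=np.array([.9947,-.103])
for c in ["wrist","side","top"]:
  p=optics.read_camera(c); cv2.imwrite(f'pics/{c}10.png',p['pixels'])
  for nm,z in [("blue_module_grip",.047),("blue_module_nose",.0155),("grey_module",0)]:
    for r in models.pinpoint(nm,p)[:3]:
      w=atz(p,r["location"],z); print(c,nm,np.round(r["location"],1),round(r["conf"],2),np.round(w,4),"cradle",np.round([(w[:2]-o)@u,(w[:2]-o)@n],4))
E
```

```text
nose x -0.027 lat 0.0003 z 0.1724 F along 0.17 lat -0.22 Fz 1.1 T [-0. -0. -0.] gap 0.0551 yawz [-0.103 -0.995  0.   ] t 27.7
red 7683 [314, 312, 309] [(189, 248), (196, 254), (207, 267)]
wrist blue_module_grip [ 19.5 252.9] 0.74 [ 0.3104 -0.0773  0.047 ] cradle [-0.0764 -0.2689]
wrist blue_module_grip [318.7 328.8] 0.72 [ 0.5695 -0.1855  0.047 ] cradle [ 0.0045 -0.0001]
wrist blue_module_nose [141.4 135.3] 0.7 [0.4293 0.012  0.0155] cradle [-0.1775 -0.1599]
side blue_module_grip [346.8 249.7] 0.87 [ 0.5655 -0.183   0.047 ] cradle [ 0.0024 -0.0043]
side blue_module_grip [253.4 244.1] 0.68 [ 0.3026 -0.078   0.047 ] cradle [-0.0749 -0.2766]
side blue_module_grip [232.8 191.5] 0.61 [0.2772 0.1529 0.047 ] cradle [-0.302  -0.3257]
side blue_module_nose [354.4 287. ] 0.82 [ 0.5518 -0.2906  0.0155] cradle [ 0.1109 -0.0068]
side blue_module_nose [287.6 224.3] 0.81 [ 0.4231 -0.0136  0.0155] cradle [-0.1514 -0.1633]
side blue_module_nose [254.8 192.1] 0.51 [0.3487 0.1559 0.0155] cradle [-0.3123 -0.2549]
side grey_module [317.3 164.9] 0.81 [0.5966 0.2305 0.    ] cradle [-0.4121 -0.0159]
top blue_module_grip [263.7 284.6] 0.84 [0.275  0.1768 0.047 ] cradle [-0.3255 -0.3303]
top blue_module_grip [388.  187.5] 0.81 [ 0.5733 -0.1934  0.047 ] cradle [0.012  0.0046]
top blue_module_nose [273.7 260.6] 0.77 [0.3446 0.1533 0.0155] cradle [-0.3093 -0.2587]
top blue_module_nose [415.5 192.3] 0.53 [ 0.5654 -0.2866  0.0155] cradle [0.1055 0.0063]
```

View pics/wrist10.png

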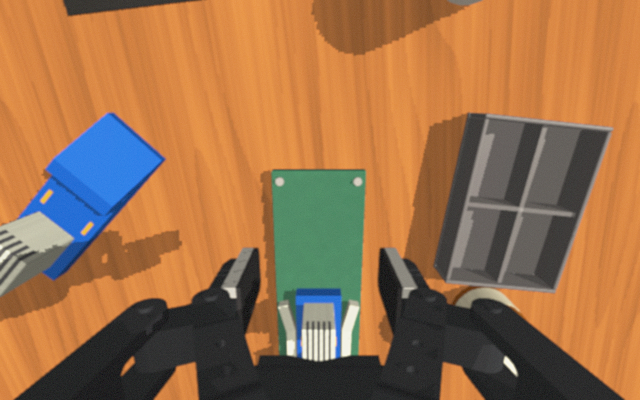

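View pics/L10.png

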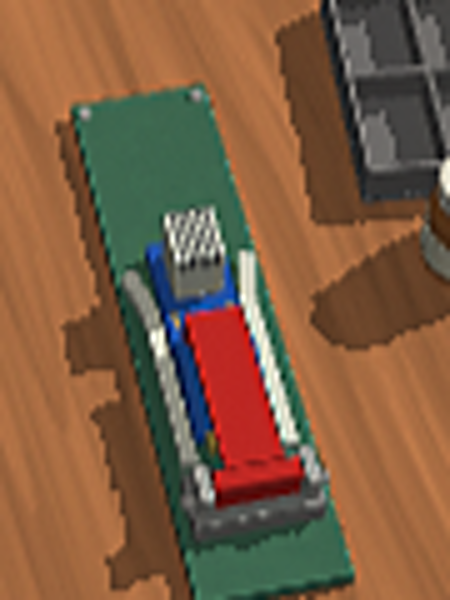

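The module sits straight in the channel with its grip at cradle x ≈ 4–5 mm (wrist view) and its nose at about 110 mm. The arm is down at the level that matches the deck, and the gripper is clear. Handing in.

```bash
python3 -c "
from h import *
print(order.hand_in())"
```

```text
the job is handed in; nothing more can be done
None
```

The blue module is loaded in the cradle and released, and the job was handed in at about 28 s of the 72 s allowed; no verdict was reported.

**What I did:**
- I chose the middle-sized blue module, the one on the black mat (outline 48 x 132 mm).
- I laid it on the plate before the mouth and regripped it there. I then slid it in with about 11 N of push at most in the readings, taken at the end of each move.
- The roller rode up onto the ridge, and the brass contact met the nose at x ≈ 103 mm. The roller dropped at x ≈ 111 mm, so I stopped there, opened the fingers and backed off.

**Last checks:**
- **Arm:** in the side view its edge stands at 314 px (316 when fully down, 309 on the ridge). That fits about 0.04 rad and did not change when I let go.
- **Module position:** the wrist view puts the grip at cradle x ≈ 4.5 mm and y ≈ 0, so the nose is at about 110 mm. The module looks straight between the rails.
- **Gripper:** nothing touches it, and wrist force is about 1 N.

**Disagreements and limits:**
- The side and top cameras put the module 4–7 mm off the centre line, in opposite directions. I put that down to calibration and network error.
- I did not measure the contact's travel directly. The 103 to 111 mm travel puts it at about 8 mm.
- I did not measure the other objects again, except one rough fix on the grey module within 1 cm of its first. Nothing came near them.

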